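Gauge the seam between two LED modules

ROBOT

A 7-joint arm with a two-finger parallel gripper is mounted at the origin on the work surface. World frame = base frame: x ahead of the robot, y to its left, z up, the work surface at z = 0. Lengths are in m, angles in rad, forces in N, time in s.
With the tool pointing down it reaches from about 0.425 to 0.875 m from the base axis. Payload 8.4 kg.
Tool frame: the origin (TCP) lies at the very end of the fingers, on their centre line; the grasp point (between the pads) lies 19 mm behind it; z points along the fingers, y is the line along which they close (so a half turn about z gives the same grasp; the last joint's range is limited). The gripper opens to 85 mm and grips with 20 to 120 N. Pads are 22 mm wide; open, the fingers measure 114 mm over their backs; the gripper's body (76 mm by 85 mm) begins 54 mm behind the grasp point. The pads swing forward as they close: fully open they stand 13 mm farther back than shut.
Start: joints at [-1.28, 0.333, 0.04, 1.465, -0.013, 1.343, -0.059], TCP at [0.247, 0.601, 0.231] pointing down, gripper open.
Joint ranges: [-2.58, 2.58], [-0.38, 2.09], [-1.3, 1.39], [0.25, 2.4], [-1.5, 4.64], [0.08, 2.09], [-2.65, 2.65]. Speed limits (rad/s): [2.22, 2.22, 2.79, 2.79, 3.14, 3.14, 3.14].

INTERFACE

Orientations are given as a rotation vector (axis times angle).
In Python, from bench import read_state, capture, bot, trace gives the robot as it stands.
- The arm moves only by the tool drive_tool, never from a script. Its argument "series" is a list of rows, each an object of numbers: "x", "y", "z": the shift along the world's x, y, z in cm; "turn": the turn about the world's z in rad; "hand": the opening, from -1 (shut) to 1 (fully open). A call has 1 to 12 rows; each row shifts and turns the commanded pose from where the row before left it; what a row does not reach is not made up. A row lasts 1/10 s, in which the tool goes at most 50 mm and 8.59 degrees, less where a joint would pass 70% of its speed; a pose out of reach is approached as far as the arm can. A call is refused whole if a number of a shift passes 5 or a number of a turn 0.15, either way. A call with a gripper value outside its range is refused whole. The fingers move at their own pace and stop on an object; "grip_force" is the grip in N (left out, the last holds). Time passes only in rows, so rows that do not move let the fingers close. It gives the time, the measured TCP pose, the force, the opening and the grip force at its end, in the units of the state.
- read_state(): the state, without advancing time (a new reading comes with each control period).
- capture(name): name is "scene" or "top"; returns a dict with "frame" (384x512x3 uint8, red, green, blue), "range_z" (384x512 float32, m along the optical axis (not along the pixel's ray), 0 where there is no reading), "K" (3x3 intrinsics, pixels), "R" (3x3) and "t" (3): a world point X has camera coordinates R X + t. Camera axes: x right, y down, z forward; pixel columns grow to the right and rows downward; lengths in m; the calibration is good to about 2 mm. A picture is of the moment at which its call begins.
- bot.close_job(): hands the job in; it is judged then, once.
Trained networks look in the newest picture that a camera, given by its name, has taken for a name from the list of things; names that differ only in an ending like _2 or _b are one class to them, and where a whole thing is asked for, a point or a joint stands for the part that bears it (a point fixed in the world has none). Each returns a list of dicts, best first, with "confidence" (0 to 1); they miss things now and then, are a little off and sometimes report something else, mostly with a low value. They report only what shows in the picture. A call takes as long as a camera call. They do not tell look-alikes from the thing itself.
- trace(camera, target): "mask" (384x512 bool, what is visible of it) and "uv" ([column, row] in pixels, amid what is visible of it).
The state is a dict: "time": time; "qpos": joint angles; "qd": joint speeds; "joint_efforts": joint torques, N m; "eef_pos": TCP position; "tool_rot": TCP orientation; "wrist_force": force on the tool from outside, world axes, zero at the start; "ft_torque": the same for the moment, N m; "width": finger opening in m; "grasp_force": force on a finger pad.
Only numpy, scipy, OpenCV 4.12 (cv2) and the standard library are available. Lean on these libraries where they do the work, as an engineer would, in place of code of your own. Each camera call takes 0.05 s, during which the arm holds its last target. There are 200 camera calls.

TASK

Gauge the gap between the two LED display modules with the three aluminium spacers. First lower the thinnest (green) one into the gap; if it has much play, take it out, set it back upright on the bench and put in the one that just fits, the thickest that goes all the way down. Leave that one standing in the gap on the red base plate, not sticking out past the ends of the frames, and the other two standing upright on the bench.

Things in the scene. Friction and masses are not known exactly. Their poses are not given: they have to be found in the camera images.
- left_panel: Jig: dark red base plate 120 (x) x 320 (y) x 8 mm, origin at its underside's centre, y along the LED strip. On it the left LED module, whose aluminium end frame (100 mm wide in x, 38 mm tall from bench) is one wall of the gap: upright face at y = +18 mm, module beyond. Gap open at top and x ends, floor 8 mm above bench; the walls' top 12 mm lean back 6 mm each as lead-in. LED boards 29 mm high.
- right_panel: Right LED module, mirror of the left, fixed on the same plate at the same yaw. Its end frame is the gap's other wall. Origin at the foot of its upright gap face, mid-width, 8 mm above the bench; the module lies towards its -y. Gap width = 18 mm minus this origin's y in the left_panel frame: 20, 28 or 36 mm, changing per start, always 4 mm more than one of the spacers.
- spacer_green: Loose aluminium spacer block with a green top band and one black dot on top, standing upright on the bench: 16 mm thick (y), 50 mm wide (x), 80 mm tall (z); 173 g give or take a fifth. Origin at the centre of its underside.
- spacer_yellow: Loose aluminium spacer block with a yellow top band and two black dots on top, standing upright on the bench: 24 mm thick (y), 50 mm wide (x), 80 mm tall (z); 259 g give or take a fifth. Origin at the centre of its underside.
- spacer_red: Loose aluminium spacer block with a red top band and three black dots on top, standing upright on the bench: 32 mm thick (y), 50 mm wide (x), 80 mm tall (z); 346 g give or take a fifth. Origin at the centre of its underside.
There are look-alikes about, which are no part of the job. What is shaped like the spacer_yellow but brown or white is not meant.

How it is judged:
By the outcome, as a careful person would: the job done as asked, in the order asked, and still so for the second after the job is handed in, with the robot touching nothing.
It also fails if it takes over 54 s, if anything falls off the work surface, if the arm or the gripper's body presses on something with over 40 N, if the wrist force passes 120 N, or if a joint passes its speed limit or range.

## Working session

There is one attempt and no reset: what is moved stays moved. The work goes in short steps, Python scripts to look and compute and a tool call to move; the robot and the scene stay as the last step left them, time stands still between calls to the robot, and variables do not carry over. Pictures are saved under pics/ and viewed, at most 10 in all, crops included, and the job is handed in when it is done.

Besides the shell and the picture viewer there is one more tool, called after "Request:" in YAML: its name, and indented under it one key for each argument. drive_tool: Moves the arm, as the interface text tells. Its arguments: {"type":"object","properties":{"series":{"type":"array"},"grip_force":{"type":"number"}},"required":["series"]}

```bash
mkdir -p pics
cat > h.py <<'E'
import numpy as np, cv2
from bench import read_state, capture, bot, trace
def cloud(c):
    z=c["range_z"]; v,u=np.mgrid[:384,:512]; K=c["K"]
    P=np.stack([(u-K[0,2])/K[0,0]*z,(v-K[1,2])/K[1,1]*z,z],-1)
    W=(P-c["t"])@c["R"]; W[z==0]=np.nan
    return W
E
python3 - <<'E'
from h import *
s=read_state(); print(s)
ims=[]
for n in ("scene","top"):
    c=capture(n); W=cloud(c); np.savez(f"{n}.npz",W=W,**c)
    print(n,c["K"].round(1).tolist(),c["R"].round(3).tolist(),c["t"].round(3))
    cv2.imwrite(f"pics/{n}0.png",c["frame"][...,::-1])
    for t in ("spacer_green","spacer_yellow","spacer_red","left_panel","right_panel"):
        for d in trace(n,t)[:4]:
            m=d["mask"]; p=W[m]; p=p[np.isfinite(p[:,0])]
            print(n,t,round(d["confidence"],2),np.round(d["uv"]),m.sum(),np.percentile(p,[2,50,98],axis=0).round(3).tolist() if len(p) else None)
E
```

```text
{'time': 0.0, 'qpos': array([-1.28019138,  0.33391193,  0.03986731,  1.46628733, -0.01342263,
        1.34329485, -0.05849962]), 'qd': array([-0.00167857, -0.00121176,  0.00043414, -0.0002477 , -0.00067814,
       -0.00115728, -0.00176068]), 'joint_efforts': array([-1.19701215e-05, -6.58547902e+01,  1.36528619e+00, -4.05568886e+01,
        1.66596437e-02,  1.27057132e-02,  2.37871478e-05]), 'eef_pos': array([0.24684525, 0.60080439, 0.23041265]), 'tool_rot': array([-6.08414723e-01, -3.08187896e+00,  2.54312070e-03]), 'wrist_force': array([-0.22081805,  0.36698142, -0.10608468]), 'ft_torque': array([0.00075405, 0.01832569, 0.02918136]), 'grasp_force': 0.0, 'width': 0.08547969353567565}
scene [[456.8, 0.0, 256.8], [0.0, 456.8, 183.3], [0.0, 0.0, 1.0]] [[-0.447, 0.894, 0.013], [0.747, 0.382, -0.545], [-0.492, -0.234, -0.839]] [ 0.206 -0.362  1.163]
scene spacer_green 0.63 [254. 150.] 626 [[0.413, -0.027, 0.004], [0.445, -0.013, 0.058], [0.462, -0.007, 0.082]]
scene spacer_yellow 0.74 [348. 154.] 858 [[0.356, 0.129, 0.005], [0.377, 0.154, 0.06], [0.38, 0.177, 0.082]]
scene spacer_yellow 0
[... 743 characters left out ...]
0.002], [0.439, -0.016, 0.082], [0.464, -0.008, 0.085]]
top spacer_yellow 0.9 [203. 265.] 501 [[0.356, 0.127, 0.033], [0.368, 0.149, 0.082], [0.38, 0.177, 0.085]]
top spacer_yellow 0.77 [213. 218.] 534 [[0.428, 0.119, 0.008], [0.452, 0.13, 0.082], [0.477, 0.147, 0.085]]
top spacer_yellow 0.55 [167. 200.] 670 [[0.459, 0.206, 0.003], [0.483, 0.216, 0.081], [0.508, 0.237, 0.085]]
top spacer_red 0.64 [381. 223.] 803 [[0.42, -0.183, 0.008], [0.445, -0.161, 0.081], [0.47, -0.15, 0.085]]
top left_panel 0.66 [268. 116.] 6452 [[0.562, -0.175, 0.006], [0.649, 0.034, 0.028], [0.72, 0.132, 0.041]]
top right_panel 0.9 [344. 127.] 3643 [[0.57, -0.166, 0.024], [0.622, -0.102, 0.03], [0.676, -0.038, 0.041]]
```

View pics/scene0.png

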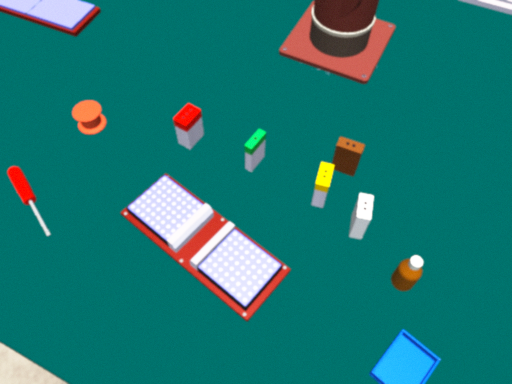

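View pics/top0.png

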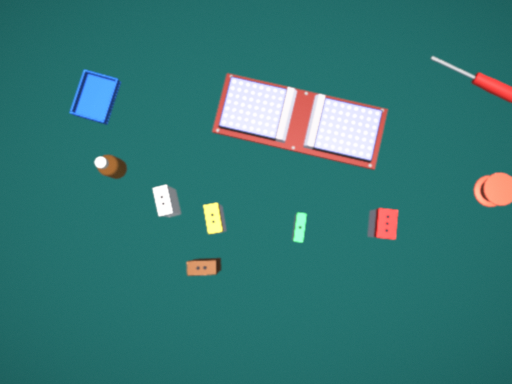

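The top view shows a green spacer at (300,228), yellow at (213,218) and red at (387,224). The yellow has two look-alikes: brown at (202,268) and white at (163,200). The jig runs from (215,75) to (387,165), with its gap around (301,118). The orange-red lid at (498,190) and the screwdriver at (495,88) are also reddish, but they are not blocks.

```bash
cat >> h.py <<'E'
def block(W,near,r=0.045,zlo=0.078,zhi=0.09):
    m=(W[...,2]>zlo)&(W[...,2]<zhi)&(np.hypot(W[...,0]-near[0],W[...,1]-near[1])<r)
    p=(W[m][:,:2]*1000).astype(np.float32)
    (cx,cy),(w,h),a=cv2.minAreaRect(p)
    if w<h: a+=90      # long axis = x of spacer
    a=(a+90)%180-90
    return round(cx/1000,4),round(cy/1000,4),round(max(w,h),1),round(min(w,h),1),round(a,1),int(m.sum())
E
python3 - <<'E'
from h import *
for n in ("scene","top"):
    d=np.load(n+".npz"); W=d["W"]
    for k,p in dict(g=(.439,-.018),y=(.453,.133),r=(.445,-.165),w=(.483,.221),b=(.368,.152)).items(): print(n,k,block(W,p))
    # plate yaw: red pixels + all jig points above 4mm
    m=(W[...,2]>.004)&(W[...,2]<.06)&(W[...,0]>.53)&(W[...,0]<.76)&(abs(W[...,1]+.02)<.2)
    k=cv2.connectedComponents(m.astype(np.uint8))[1]; l=np.bincount(k[m]).argmax(); m=k==l
    p=W[m]; rect=cv2.minAreaRect((p[:,:2]*1000).astype(np.float32)); print(n,"plate",rect)
    (cx,cy),(w,h),a=rect
    if w>h: a+=90
    a=(a+90)%180-90; a=np.deg2rad(a-0)  # plate x axis is short
    c,s=np.cos(a),np.sin(a); q=(p[:,:2]-np.array([cx,cy])/1000)
    X=q[:,0]*c+q[:,1]*s; Y=-q[:,0]*s+q[:,1]*c
    print("yaw",np.rad2deg(a))
    for y in np.arange(-60,70,2)/1000:
        i=(abs(Y-y)<.001)&(abs(X)<.045)
        if i.sum(): print(int(y*1000),i.sum(),np.percentile(p[i,2]*1000,[10,50,90]).round(0), end='; ')
    print()
f=np.load("top.npz")["frame"]; a=cv2.resize(f[60:240,190:410],None,fx=3.4,fy=3.3,interpolation=cv2.INTER_CUBIC)
cv2.imwrite("pics/crop1.png",a[...,::-1])
E
```

```text
scene g (0.4358, -0.0175, 52.0, 17.2, -8.0, 188)
scene y (0.4522, 0.1338, 51.9, 24.2, 10.1, 300)
scene r (0.4432, -0.1679, 51.4, 33.8, -5.6, 311)
scene w (0.4829, 0.2225, 52.2, 25.0, 13.5, 344)
scene b (0.367, 0.1523, 50.7, 26.6, -88.4, 270)
scene plate ((642.0081176757812, -23.153640747070312), (322.06256103515625, 121.3866195678711), 76.68472290039062)
yaw -13.315277099609375
-60 43 [26. 28. 29.]; -58 39 [26. 28. 31.]; -56 53 [26. 28. 30.]; -54 48 [26. 28. 30.]; -52 49 [26. 27. 29.]; -50 45 [26. 27. 29.]; -48 48 [26. 28. 29.]; -46 39 [26. 28. 30.]; -44 48 [27. 28. 30.]; -42 51 [26. 28. 29.]; -40 10 [27. 29. 29.]; -36 16 [36. 37. 38.]; -34 46 [37. 38. 40.]; -32 49 [37. 38. 40.]; -30 52 [37. 38. 40.]; -28 47 [36. 38. 39.]; -26 51 [37. 38. 39.]; -24 57 [35. 38. 39.]; -22 97 [31. 34. 38.]; -20 93 [27. 31. 34.]; -18 234 [ 8. 19. 28.]; -16 66 [ 7. 10. 23.]; -14 48 [ 7.  8. 10.]; -12 50 [ 7.  8. 10.]; -10 46 [ 6.  8. 10.]; -8 47 [ 6.  8. 10.]; -6 46 [6. 8. 9.]; -4 51 [ 7.  8. 10.]; -2 42 [ 6.  8. 10.]; 0 48 [ 6.  8. 10.]; 2 48 [6. 8. 9.]; 4 47 [ 6.  8. 10.]; 6 52 [7. 8. 9.]; 8 40 [ 6.  8.
[... 1606 characters left out ...]
 10. 12.]; 4 47 [ 9. 11. 12.]; 6 46 [ 8. 10. 12.]; 8 48 [ 8. 10. 12.]; 10 48 [ 8. 10. 11.]; 12 45 [ 9. 10. 12.]; 14 48 [ 9. 10. 12.]; 16 55 [ 8. 11. 27.]; 18 55 [28. 31. 33.]; 20 52 [32. 34. 37.]; 22 51 [36. 39. 42.]; 24 51 [38. 40. 42.]; 26 51 [39. 40. 42.]; 28 49 [38. 40. 41.]; 30 51 [38. 40. 42.]; 32 51 [38. 40. 42.]; 34 44 [39. 40. 42.]; 36 43 [26. 28. 31.]; 38 52 [28. 29. 31.]; 40 49 [27. 30. 32.]; 42 50 [28. 30. 32.]; 44 50 [28. 30. 32.]; 46 48 [28. 30. 32.]; 48 48 [28. 30. 31.]; 50 49 [28. 30. 32.]; 52 49 [28. 30. 31.]; 54 52 [28. 30. 32.]; 56 46 [29. 30. 32.]; 58 49 [28. 30. 33.]; 60 50 [28. 30. 33.]; 62 47 [28. 30. 31.]; 64 49 [27. 29. 31.]; 66 48 [28. 29. 31.]; 68 51 [27. 30. 32.];
```

View pics/crop1.png

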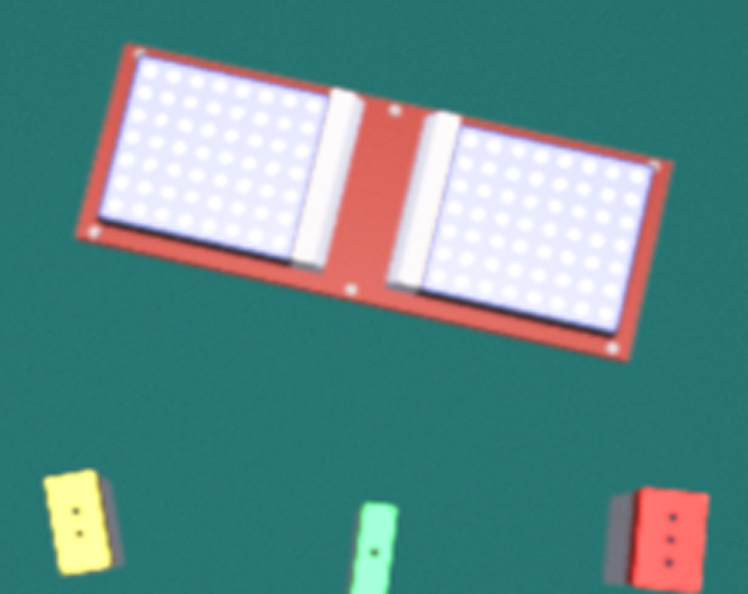

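Gap measures about 36 mm, so red should be the final one. Green still goes in first, as the order requires. I'm refining the jig pose now and then moving.

```bash
cat >> h.py <<'E'
def where(tx=None,ty=None,tz=None,yaw=None):
    s=read_state(); R=cv2.Rodrigues(s["tool_rot"])[0]; p=s["eef_pos"]
    ty_=np.degrees(np.arctan2(R[1,1],R[0,1])); 
    print("t",round(s["time"],2),"p",p.round(4),"yaw of tool y",ty_.round(2),"tilt z",R[:,2].round(3),"F",s["wrist_force"].round(1),"w",round(s["width"],4),"gf",round(float(s["grasp_force"]),1),"q",s["qpos"].round(2))
    if tx is not None: print("need cm",((np.array([tx,ty,tz])-p)*100).round(2),"turn",round(np.radians((yaw+90-ty_+90)%180-90),3))
def frames(W,zlo,zhi,c0=(.643,-.023)):
    m=(W[...,2]>zlo)&(W[...,2]<zhi)&(np.hypot(W[...,0]-c0[0],W[...,1]-c0[1])<.075)
    n,k,st,ce=cv2.connectedComponentsWithStats(m.astype(np.uint8))
    out=[]
    for l in range(1,n):
        if st[l,4]<100: continue
        p=(W[k==l][:,:2]*1000).astype(np.float32); (cx,cy),(w,h),a=cv2.minAreaRect(p)
        if w<h:a+=90
        out.append((round(cx,1),round(cy,1),round(max(w,h),1),round(min(w,h),1),round((a+90)%180-90,1)))
    return out
E
python3 - <<'E'
from h import *
for n,z in (("scene",.0345),("top",.0365)):
    d=np.load(n+".npz"); print(n,frames(d["W"],z,z+.009))
where(.437,-.018,.2,-7.8)
E
```

```text
scene [(635.4, -50.9, 99.9, 16.5, -13.4), (648.8, 6.1, 101.3, 14.3, -13.4)]
top [(650.3, 5.6, 100.8, 14.6, -13.4), (637.2, -50.6, 100.2, 15.2, -12.4)]
t 0.6 p [0.247  0.6012 0.2313] yaw of tool y 67.66 tilt z [-0.  0. -1.] F [-0.6  0.8  0.4] w 0.0853 gf 0.0 q [-1.28  0.33  0.04  1.47 -0.01  1.34 -0.06]
need cm [ 19.   -61.92  -3.13] turn 0.254
```

Request:
drive_tool:
  series:
    - {"x": 2.7, "y": -4.4, "turn": 0.02}
    - {"x": 2.7, "y": -4.4, "turn": 0.02}
    - {"x": 2.7, "y": -4.4, "turn": 0.02}
    - {"x": 2.7, "y": -4.4, "turn": 0.02}
    - {"x": 2.7, "y": -4.4, "turn": 0.02}
    - {"x": 2.7, "y": -4.4, "turn": 0.02}
    - {"x": 2.7, "y": -4.4, "turn": 0.02}
    - {"y": -4.4, "turn": 0.02}
    - {"y": -4.4, "turn": 0.02}
    - {"y": -4.4, "turn": 0.02}
    - {"y": -4.4, "turn": 0.02}
    - {"y": -4.4, "turn": 0.02}

```text
validation failed for argument at $.se...
```

Request:
drive_tool:
  series:
    - {"x": 2.7, "y": -4.4, "z": 0, "turn": 0.02, "hand": 1}
    - {"x": 2.7, "y": -4.4, "z": 0, "turn": 0.02, "hand": 1}
    - {"x": 2.7, "y": -4.4, "z": 0, "turn": 0.02, "hand": 1}
    - {"x": 2.7, "y": -4.4, "z": 0, "turn": 0.02, "hand": 1}
    - {"x": 2.7, "y": -4.4, "z": 0, "turn": 0.02, "hand": 1}
    - {"x": 2.7, "y": -4.4, "z": 0, "turn": 0.02, "hand": 1}
    - {"x": 2.7, "y": -4.4, "z": 0, "turn": 0.02, "hand": 1}
    - {"x": 0, "y": -4.4, "z": 0, "turn": 0.02, "hand": 1}
    - {"x": 0, "y": -4.4, "z": 0, "turn": 0.02, "hand": 1}
    - {"x": 0, "y": -4.4, "z": 0, "turn": 0.02, "hand": 1}
    - {"x": 0, "y": -4.4, "z": 0, "turn": 0.02, "hand": 1}
    - {"x": 0, "y": -4.4, "z": 0, "turn": 0.02, "hand": 1}

```text
time: 1.8
eef_pos: [0.4298, 0.0811, 0.2315]
tool_rot: [0.234, 3.132, 0.001]
wrist_force: [2.0, -0.7, 0.2]
width: 0.085
grasp_force: 0.0
```

```bash
python3 -c "
from h import *
where(.437,-.018,.045,-7.8)"
```

```text
t 1.8 p [0.4298 0.0811 0.2315] yaw of tool y 81.46 tilt z [ 0.001  0.001 -1.   ] F [ 2.  -0.7  0.2] w 0.085 gf 0.0 q [-0.73 -0.14  0.41  1.97  0.06  1.3   1.08]
need cm [  0.72  -9.91 -18.65] turn 0.013
```

Request:
drive_tool:
  series:
    - {"x": 0.1, "y": -3.1, "z": 0, "turn": 0.014, "hand": 1}
    - {"x": 0, "y": -3, "z": -2, "turn": 0, "hand": 1}
    - {"x": 0, "y": -3, "z": -3, "turn": 0, "hand": 1}
    - {"x": 0, "y": 0, "z": -3, "turn": 0, "hand": 1}
    - {"x": 0, "y": 0, "z": 0, "turn": 0, "hand": 1}
    - {"x": 0, "y": 0, "z": 0, "turn": 0, "hand": 1}

```text
time: 2.4
eef_pos: [0.4311, -0.0078, 0.152]
tool_rot: [-0.213, -3.134, 0.0]
wrist_force: [0.1, -0.4, 0.3]
width: 0.0855
grasp_force: 0.0
```

```bash
python3 -c "
from h import *
where(.437,-.018,.045,-7.8)"
```

```text
t 2.4 p [ 0.4311 -0.0078  0.152 ] yaw of tool y 82.23 tilt z [-0. -0. -1.] F [ 0.1 -0.4  0.3] w 0.0855 gf 0.0 q [-0.65 -0.09  0.54  2.09  0.05  1.13  1.31]
need cm [  0.59  -1.02 -10.7 ] turn -0.001
```

Request:
drive_tool:
  series:
    - {"x": 0.6, "y": -1.0, "z": -1, "turn": 0, "hand": 1}
    - {"x": 0, "y": 0, "z": -2.5, "turn": 0, "hand": 1}
    - {"x": 0, "y": 0, "z": -2.5, "turn": 0, "hand": 1}
    - {"x": 0, "y": 0, "z": -2.5, "turn": 0, "hand": 1}
    - {"x": 0, "y": 0, "z": -2.2, "turn": 0, "hand": 1}
    - {"x": 0, "y": 0, "z": 0, "turn": 0, "hand": 1}
    - {"x": 0, "y": 0, "z": 0, "turn": 0, "hand": -1}
    - {"x": 0, "y": 0, "z": 0, "turn": 0, "hand": -1}
    - {"x": 0, "y": 0, "z": 0, "turn": 0, "hand": -1}
    - {"x": 0, "y": 0, "z": 0, "turn": 0, "hand": -1}
    - {"x": 0, "y": 0, "z": 0, "turn": 0, "hand": -1}
  grip_force: 40

```text
time: 3.5
eef_pos: [0.4375, -0.0179, 0.0449]
tool_rot: [0.213, 3.133, 0.001]
wrist_force: [-1.7, 1.4, 6.1]
width: 0.0153
grasp_force: 39.9
```

```bash
python3 -c "
from h import *
where(.437,-.018,.045,-7.8)"
```

```text
t 3.5 p [ 0.4375 -0.0179  0.0449] yaw of tool y 82.22 tilt z [ 0.001  0.001 -1.   ] F [-1.7  1.4  6.1] w 0.0153 gf 39.9 q [-0.62  0.1   0.59  2.19 -0.07  0.87  1.45]
need cm [-0.05 -0.01  0.01] turn -0.0
```

Request:
drive_tool:
  series:
    - {"x": 0, "y": 0, "z": 2, "turn": 0, "hand": -1}
    - {"x": 0, "y": 0, "z": 3, "turn": 0, "hand": -1}
    - {"x": 1, "y": 0, "z": 3, "turn": -0.02, "hand": -1}
    - {"x": 3.5, "y": 0, "z": 0, "turn": -0.02, "hand": -1}
    - {"x": 4, "y": 0, "z": 0, "turn": -0.02, "hand": -1}
    - {"x": 4, "y": -0.4, "z": 0, "turn": -0.02, "hand": -1}
    - {"x": 4, "y": 0, "z": 0, "turn": -0.014, "hand": -1}
    - {"x": 3, "y": 0, "z": 0, "turn": 0, "hand": -1}
    - {"x": 1, "y": 0, "z": 0, "turn": 0, "hand": -1}
    - {"x": 0, "y": 0, "z": 0, "turn": 0, "hand": -1}
    - {"x": 0, "y": 0, "z": 0, "turn": 0, "hand": -1}

```text
time: 4.6
eef_pos: [0.6409, -0.0224, 0.1239]
tool_rot: [-0.361, -3.119, 0.001]
wrist_force: [0.2, 0.2, -2.9]
width: 0.0156
grasp_force: 39.4
```

```bash
python3 -c "
from h import *
where(.6425,-.0225,.053,-13.2)
c=capture('top');W=cloud(c);cv2.imwrite('pics/t2.png',c['frame'][...,::-1])
c=capture('scene');W=cloud(c);cv2.imwrite('pics/s2.png',cv2.resize(c['frame'][100:320,90:330],None,fx=2.5,fy=2.5)[...,::-1])"
```

```text
t 4.6 p [ 0.6409 -0.0224  0.1239] yaw of tool y 76.81 tilt z [-0.002 -0.    -1.   ] F [ 0.2  0.2 -2.9] w 0.0156 gf 39.4 q [-0.5   0.44  0.61  1.64 -0.27  1.15  1.52]
need cm [ 0.16 -0.01 -7.09] turn -0.0
```

View pics/s2.png

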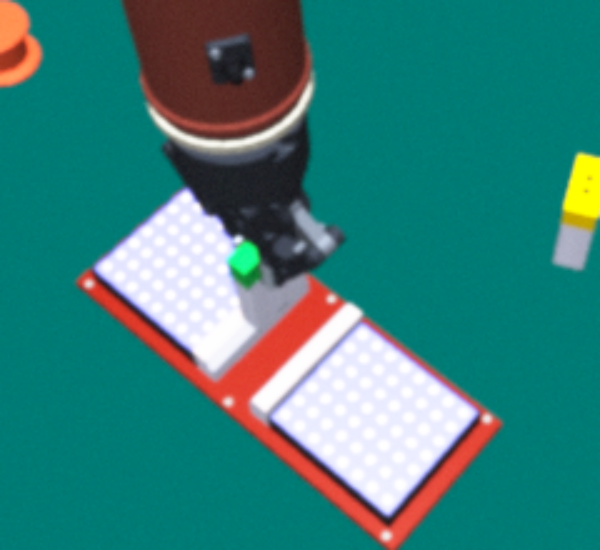

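The crop shows green held at about (245,262) above the gap, between the two frames and parallel to them. Lowering now.

Request:
drive_tool:
  series:
    - {"x": 0.1, "y": 0, "z": -1.5, "turn": 0, "hand": -1}
    - {"x": 0, "y": 0, "z": -2, "turn": 0, "hand": -1}
    - {"x": 0, "y": 0, "z": -1.5, "turn": 0, "hand": -1}
    - {"x": 0, "y": 0, "z": -1, "turn": 0, "hand": -1}
    - {"x": 0, "y": 0, "z": -0.6, "turn": 0, "hand": -1}
    - {"x": 0, "y": 0, "z": -0.3, "turn": 0, "hand": -1}
    - {"x": 0, "y": 0, "z": 0, "turn": 0, "hand": -1}

```text
time: 5.4
eef_pos: [0.6431, -0.0222, 0.0553]
tool_rot: [0.36, 3.121, -0.0]
wrist_force: [-0.3, -0.3, -1.6]
width: 0.0155
grasp_force: 39.5
```

```bash
python3 -c "
from h import *
where(.6425,-.0225,.053,-13.2)"
```

```text
t 5.4 p [ 0.6431 -0.0222  0.0553] yaw of tool y 76.83 tilt z [ 0. -0. -1.] F [-0.3 -0.3 -1.6] w 0.0155 gf 39.5 q [-0.48  0.52  0.58  1.69 -0.32  1.03  1.55]
need cm [-0.06 -0.03 -0.23] turn -0.0
```

Request:
drive_tool:
  series:
    - {"x": 0, "y": 0, "z": -0.15, "turn": 0, "hand": -1}
    - {"x": 0, "y": 0, "z": -0.1, "turn": 0, "hand": -1}
    - {"x": 0, "y": 0, "z": 0, "turn": 0, "hand": -1}

```text
time: 5.7
eef_pos: [0.6433, -0.0221, 0.0531]
tool_rot: [0.36, 3.12, 0.0]
wrist_force: [-0.5, -0.3, -1.9]
width: 0.0157
grasp_force: 39.6
```

Request:
drive_tool:
  series:
    - {"x": 0, "y": 0, "z": 0.1, "turn": 0, "hand": -1}
    - {"x": 0.08, "y": 0.35, "z": 0, "turn": 0, "hand": -1}
    - {"x": 0.08, "y": 0.35, "z": 0, "turn": 0, "hand": -1}
    - {"x": 0, "y": 0, "z": 0, "turn": 0, "hand": -1}

```text
time: 6.1
eef_pos: [0.6449, -0.0139, 0.0538]
tool_rot: [0.358, 3.121, 0.001]
wrist_force: [-1.1, -0.3, -2.5]
width: 0.0157
grasp_force: 39.5
```

Request:
drive_tool:
  series:
    - {"x": -0.08, "y": -0.35, "z": 0, "turn": 0, "hand": -1}
    - {"x": -0.08, "y": -0.35, "z": 0, "turn": 0, "hand": -1}
    - {"x": -0.08, "y": -0.35, "z": 0, "turn": 0, "hand": -1}
    - {"x": -0.08, "y": -0.35, "z": 0, "turn": 0, "hand": -1}
    - {"x": 0, "y": 0, "z": 0, "turn": 0, "hand": -1}

```text
time: 6.6
eef_pos: [0.6413, -0.0303, 0.0539]
tool_rot: [0.362, 3.121, -0.001]
wrist_force: [-0.1, -0.8, -2.1]
width: 0.0156
grasp_force: 39.5
```

```bash
python3 -c "
from h import *
where(.6425,-.0225,.053,-13.2)"
```

```text
t 6.6 p [ 0.6413 -0.0303  0.0539] yaw of tool y 76.76 tilt z [ 0. -0. -1.] F [-0.1 -0.8 -2.1] w 0.0156 gf 39.5 q [-0.47  0.52  0.58  1.7  -0.32  1.03  1.56]
need cm [ 0.12  0.78 -0.09] turn 0.001
```

Request:
drive_tool:
  series:
    - {"x": 0.09, "y": 0.4, "z": 0, "turn": 0, "hand": -1}
    - {"x": 0.09, "y": 0.38, "z": 0, "turn": 0, "hand": -1}
    - {"x": 0, "y": 0, "z": -0.1, "turn": 0, "hand": -1}
    - {"x": 0, "y": 0, "z": -0.1, "turn": 0, "hand": -1}
    - {"x": 0, "y": 0, "z": 0, "turn": 0, "hand": -1}
    - {"x": 0, "y": 0, "z": 0, "turn": 0, "hand": -1}

```text
time: 7.2
eef_pos: [0.6437, -0.0197, 0.0531]
tool_rot: [0.358, 3.121, 0.003]
wrist_force: [-3.5, 3.6, 9.5]
width: 0.0157
grasp_force: 41.0
```

Request:
drive_tool:
  series:
    - {"x": 0, "y": 0, "z": 1.5, "turn": 0, "hand": -1}
    - {"x": 0, "y": 0, "z": 2.8, "turn": 0, "hand": -1}
    - {"x": 0, "y": 0, "z": 2.8, "turn": 0, "hand": -1}
    - {"x": -2, "y": 0, "z": 0.8, "turn": 0.02, "hand": -1}
    - {"x": -4, "y": 0.2, "z": 0, "turn": 0.02, "hand": -1}
    - {"x": -4, "y": 0.2, "z": 0, "turn": 0.02, "hand": -1}
    - {"x": -4, "y": 0, "z": 0, "turn": 0.02, "hand": -1}
    - {"x": -4, "y": 0, "z": 0, "turn": 0.014, "hand": -1}
    - {"x": -2, "y": 0, "z": 0, "turn": 0, "hand": -1}
    - {"x": 0, "y": 0, "z": 0, "turn": 0, "hand": -1}

```text
time: 8.2
eef_pos: [0.4411, -0.0174, 0.1313]
tool_rot: [-0.214, -3.134, -0.003]
wrist_force: [0.3, 0.8, -1.2]
width: 0.0156
grasp_force: 39.5
```

```bash
python3 -c "
from h import *
where(.4375,-.018,.045,-7.8)"
```

```text
t 8.2 p [ 0.4411 -0.0174  0.1313] yaw of tool y 82.21 tilt z [-0.     0.002 -1.   ] F [ 0.3  0.8 -1.2] w 0.0156 gf 39.5 q [-0.68 -0.04  0.62  2.1   0.03  1.08  1.36]
need cm [-0.36 -0.06 -8.63] turn -0.0
```

Request:
drive_tool:
  series:
    - {"x": -0.1, "y": 0, "z": -2, "turn": 0, "hand": -1}
    - {"x": 0, "y": 0, "z": -2.5, "turn": 0, "hand": -1}
    - {"x": 0, "y": 0, "z": -2, "turn": 0, "hand": -1}
    - {"x": 0, "y": 0, "z": -1.1, "turn": 0, "hand": -1}
    - {"x": 0, "y": 0, "z": -0.7, "turn": 0, "hand": -1}
    - {"x": 0, "y": 0, "z": 0, "turn": 0, "hand": -1}
    - {"x": 0, "y": 0, "z": 0, "turn": 0, "hand": -1}

```text
time: 8.9
eef_pos: [0.4429, -0.0174, 0.0484]
tool_rot: [0.213, 3.134, -0.0]
wrist_force: [-0.3, -0.1, -1.9]
width: 0.0157
grasp_force: 39.5
```

```bash
python3 -c "
from h import *
where(.4375,-.018,.045,-7.8)"
```

```text
t 8.9 p [ 0.4429 -0.0174  0.0484] yaw of tool y 82.21 tilt z [ 0.001 -0.    -1.   ] F [-0.3 -0.1 -1.9] w 0.0157 gf 39.5 q [-0.66  0.11  0.64  2.18 -0.08  0.88  1.46]
need cm [-0.54 -0.06 -0.34] turn -0.0
```

Request:
drive_tool:
  series:
    - {"x": 0, "y": 0, "z": -0.2, "turn": 0, "hand": -1}
    - {"x": 0, "y": 0, "z": -0.14, "turn": 0, "hand": -1}
    - {"x": 0, "y": 0, "z": 0, "turn": 0, "hand": -1}
    - {"x": 0, "y": 0, "z": 0, "turn": 0, "hand": 1}
    - {"x": 0, "y": 0, "z": 0, "turn": 0, "hand": 1}
    - {"x": 0, "y": 0, "z": 0, "turn": 0, "hand": 1}
    - {"x": 0, "y": 0, "z": 0, "turn": 0, "hand": 1}
    - {"x": 0, "y": 0, "z": 2, "turn": 0, "hand": 1}
    - {"x": 0, "y": 0, "z": 3.5, "turn": 0, "hand": 1}
    - {"x": 0, "y": 0, "z": 3.5, "turn": 0, "hand": 1}
    - {"x": 0, "y": 0, "z": 2, "turn": 0, "hand": 1}

```text
time: 10.0
eef_pos: [0.4431, -0.0174, 0.1569]
tool_rot: [0.214, 3.132, 0.001]
wrist_force: [0.6, 1.2, 0.1]
width: 0.0851
grasp_force: 0.0
```

```bash
python3 -c "
from h import *
where(.444,-.168,.12,-5.3)"
```

```text
t 10.0 p [ 0.4431 -0.0174  0.1569] yaw of tool y 82.2 tilt z [ 0.003  0.001 -1.   ] F [0.6 1.2 0.1] w 0.0851 gf 0.0 q [-0.7  -0.08  0.62  2.07  0.05  1.13  1.34]
need cm [  0.09 -15.06  -3.69] turn 0.044
```

Request:
drive_tool:
  series:
    - {"x": 0, "y": -2.5, "z": 0, "turn": 0.01, "hand": 1}
    - {"x": 0, "y": -3, "z": 0, "turn": 0.01, "hand": 1}
    - {"x": 0, "y": -3, "z": 0, "turn": 0.012, "hand": 1}
    - {"x": 0.1, "y": -3, "z": 0, "turn": 0.012, "hand": 1}
    - {"x": 0, "y": -2.5, "z": 0, "turn": 0, "hand": 1}
    - {"x": 0, "y": -1, "z": 0, "turn": 0, "hand": 1}
    - {"x": 0, "y": 0, "z": 0, "turn": 0, "hand": 1}
    - {"x": 0, "y": 0, "z": 0, "turn": 0, "hand": 1}

```text
time: 10.8
eef_pos: [0.4433, -0.1663, 0.1542]
tool_rot: [-0.143, -3.138, -0.0]
wrist_force: [-0.1, 0.4, -0.1]
width: 0.0856
grasp_force: 0.0
```

```bash
python3 -c "
from h import *
where(.444,-.168,.045,-5.3)
c=capture('top');W=cloud(c);print(block(W,(.443,-.018)),block(W,(.445,-.168)))
cv2.imwrite('pics/t3.png',cv2.resize(c['frame'][60:270,150:430],None,fx=2.5,fy=2.5)[...,::-1])"
```

```text
t 10.8 p [ 0.4433 -0.1663  0.1542] yaw of tool y 84.77 tilt z [-0.001  0.    -1.   ] F [-0.1  0.4 -0.1] w 0.0856 gf 0.0 q [-0.54  0.01  0.83  2.01 -0.01  1.13  1.76]
need cm [  0.07  -0.17 -10.92] turn -0.001
(0.4429, -0.0174, 50.6, 16.7, -7.6, 282) (0.4442, -0.1677, 50.3, 32.4, -6.0, 171)
```

View pics/t3.png

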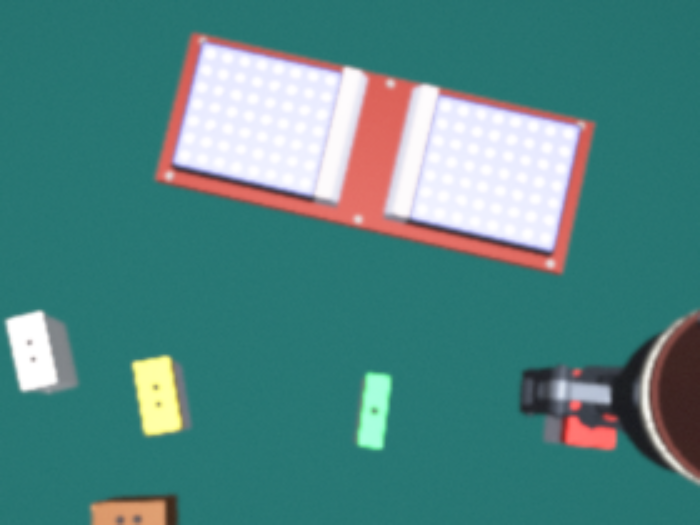

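Green is standing upright on the bench at (375,410). The gripper is over red at (590,430).

Request:
drive_tool:
  series:
    - {"x": 0.1, "y": -0.15, "z": -1, "turn": 0, "hand": 1}
    - {"x": 0, "y": 0, "z": -2.5, "turn": 0, "hand": 1}
    - {"x": 0, "y": 0, "z": -2.5, "turn": 0, "hand": 1}
    - {"x": 0, "y": 0, "z": -2.5, "turn": 0, "hand": 1}
    - {"x": 0, "y": 0, "z": -2.4, "turn": 0, "hand": 1}
    - {"x": 0, "y": 0, "z": 0, "turn": 0, "hand": 1}
    - {"x": 0, "y": 0, "z": 0, "turn": 0, "hand": -1}
    - {"x": 0, "y": 0, "z": 0, "turn": 0, "hand": -1}
    - {"x": 0, "y": 0, "z": 0, "turn": 0, "hand": -1}
    - {"x": 0, "y": 0, "z": 0, "turn": 0, "hand": -1}
    - {"x": 0, "y": 0, "z": 0, "turn": 0, "hand": -1}
  grip_force: 50

```text
time: 11.95
eef_pos: [0.445, -0.1687, 0.0464]
tool_rot: [0.144, 3.137, 0.001]
wrist_force: [-1.0, 0.9, 5.2]
width: 0.0315
grasp_force: 49.9
```

```bash
python3 -c "
from h import *
where(.6425,-.0223,.14,-13.2)"
```

```text
t 11.95 p [ 0.445  -0.1687  0.0464] yaw of tool y 84.75 tilt z [ 0.002  0.    -1.   ] F [-1.   0.9  5.2] w 0.0315 gf 49.9 q [-0.47  0.22  0.82  2.11 -0.21  0.89  1.95]
need cm [19.75 14.64  9.36] turn -0.139
```

Request:
drive_tool:
  series:
    - {"x": 0, "y": 0, "z": 2, "turn": 0, "hand": -1}
    - {"x": 0, "y": 0, "z": 3.5, "turn": 0, "hand": -1}
    - {"x": 0.7, "y": 0.6, "z": 3, "turn": -0.019, "hand": -1}
    - {"x": 3, "y": 2, "z": 0, "turn": -0.02, "hand": -1}
    - {"x": 3, "y": 2, "z": 0, "turn": -0.02, "hand": -1}
    - {"x": 3, "y": 2, "z": 0, "turn": -0.02, "hand": -1}
    - {"x": 3, "y": 2, "z": 0, "turn": -0.02, "hand": -1}
    - {"x": 3, "y": 2, "z": 0, "turn": -0.02, "hand": -1}
    - {"x": 3, "y": 2, "z": 0, "turn": -0.02, "hand": -1}
    - {"x": 1, "y": 2, "z": 0, "turn": 0, "hand": -1}
    - {"x": 0, "y": 0, "z": 0, "turn": 0, "hand": -1}
    - {"x": 0, "y": 0, "z": 0, "turn": 0, "hand": -1}

```text
time: 13.15
eef_pos: [0.6406, -0.0225, 0.1301]
tool_rot: [-0.36, -3.12, 0.001]
wrist_force: [-0.4, -0.2, -2.8]
width: 0.0315
grasp_force: 50.6
```

```bash
python3 -c "
from h import *
where(.6425,-.0223,.0544,-13.2)"
```

```text
t 13.15 p [ 0.6406 -0.0225  0.1301] yaw of tool y 76.84 tilt z [-0.001 -0.    -1.   ] F [-0.4 -0.2 -2.8] w 0.0315 gf 50.6 q [-0.6   0.47  0.75  1.64 -0.34  1.17  1.57]
need cm [ 0.19  0.02 -7.57] turn -0.001
```

Request:
drive_tool:
  series:
    - {"x": 0.15, "y": 0.05, "z": -1.5, "turn": 0, "hand": -1}
    - {"x": 0, "y": 0, "z": -2, "turn": 0, "hand": -1}
    - {"x": 0, "y": 0, "z": -1, "turn": 0, "hand": -1}
    - {"x": 0, "y": 0, "z": 0, "turn": 0, "hand": -1}
    - {"x": 0, "y": 0, "z": 0, "turn": 0, "hand": -1}

```text
time: 13.65
eef_pos: [0.6426, -0.0229, 0.0856]
tool_rot: [-0.363, -3.12, 0.0]
wrist_force: [0.8, 0.1, -3.1]
width: 0.0311
grasp_force: 50.6
```

```bash
python3 -c "
from h import *
where(.6425,-.0223,.0544,-13.2)"
```

```text
t 13.65 p [ 0.6426 -0.0229  0.0856] yaw of tool y 76.73 tilt z [-0. -0. -1.] F [ 0.8  0.1 -3.1] w 0.0311 gf 50.6 q [-0.58  0.51  0.72  1.67 -0.37  1.1   1.59]
need cm [-0.01  0.06 -3.12] turn 0.001
```

Request:
drive_tool:
  series:
    - {"x": 0, "y": 0.06, "z": -0.4, "turn": 0, "hand": -1}
    - {"x": 0, "y": 0, "z": -0.5, "turn": 0, "hand": -1}
    - {"x": 0, "y": 0, "z": -0.5, "turn": 0, "hand": -1}
    - {"x": 0, "y": 0, "z": 0, "turn": 0, "hand": -1}

```text
time: 14.05
eef_pos: [0.6423, -0.0216, 0.0706]
tool_rot: [-0.361, -3.12, 0.0]
wrist_force: [0.3, -0.2, -3.2]
width: 0.0315
grasp_force: 50.7
```

Request:
drive_tool:
  series:
    - {"x": 0, "y": 0, "z": -0.3, "turn": 0, "hand": -1}
    - {"x": 0, "y": 0, "z": -0.3, "turn": 0, "hand": -1}
    - {"x": 0, "y": 0, "z": -0.3, "turn": 0, "hand": -1}
    - {"x": 0, "y": 0, "z": 0, "turn": 0, "hand": -1}

```text
time: 14.45
eef_pos: [0.6424, -0.0217, 0.0619]
tool_rot: [-0.362, -3.12, 0.0]
wrist_force: [0.2, 1.1, -3.2]
width: 0.0314
grasp_force: 50.7
```

```bash
python3 -c "
from h import *
where(.6425,-.0223,.0544,-13.2)"
```

```text
t 14.45 p [ 0.6424 -0.0217  0.0619] yaw of tool y 76.77 tilt z [-0.001 -0.    -1.   ] F [ 0.2  1.1 -3.2] w 0.0314 gf 50.7 q [-0.57  0.54  0.71  1.69 -0.39  1.06  1.61]
need cm [ 0.01 -0.06 -0.75] turn 0.0
```

Request:
drive_tool:
  series:
    - {"x": 0, "y": -0.03, "z": -0.3, "turn": 0, "hand": -1}
    - {"x": 0, "y": 0, "z": -0.3, "turn": 0, "hand": -1}
    - {"x": 0, "y": 0, "z": -0.15, "turn": 0, "hand": -1}
    - {"x": 0, "y": 0, "z": 0, "turn": 0, "hand": -1}
    - {"x": 0, "y": 0, "z": 0, "turn": 0, "hand": -1}

```text
time: 14.95
eef_pos: [0.6427, -0.022, 0.0549]
tool_rot: [-0.362, -3.121, 0.0]
wrist_force: [0.6, -0.2, -3.0]
width: 0.0315
grasp_force: 50.6
```

```bash
python3 -c "
from h import *
where(.6425,-.0223,.0544,-13.2)"
```

```text
t 14.95 p [ 0.6427 -0.022   0.0549] yaw of tool y 76.77 tilt z [-0. -0. -1.] F [ 0.6 -0.2 -3. ] w 0.0315 gf 50.6 q [-0.56  0.55  0.7   1.7  -0.4   1.04  1.61]
need cm [-0.02 -0.03 -0.05] turn 0.0
```

Request:
drive_tool:
  series:
    - {"x": 0, "y": 0, "z": -0.07, "turn": 0, "hand": -1}
    - {"x": 0, "y": 0, "z": 0, "turn": 0, "hand": -1}
    - {"x": 0, "y": 0, "z": 0, "turn": 0, "hand": 1}
    - {"x": 0, "y": 0, "z": 0, "turn": 0, "hand": 1}
    - {"x": 0, "y": 0, "z": 0, "turn": 0, "hand": 1}
    - {"x": 0, "y": 0, "z": 0, "turn": 0, "hand": 1}
    - {"x": 0, "y": 0, "z": 2, "turn": 0, "hand": 1}
    - {"x": 0, "y": 0, "z": 3.5, "turn": 0, "hand": 1}
    - {"x": 0, "y": 0, "z": 4, "turn": 0, "hand": 1}
    - {"x": 0, "y": 0, "z": 3, "turn": 0, "hand": 1}

```text
time: 15.95
eef_pos: [0.6432, -0.0223, 0.1817]
tool_rot: [0.362, 3.119, 0.0]
wrist_force: [0.9, -0.9, 0.1]
width: 0.0858
grasp_force: 0.0
```

Request:
drive_tool:
  series:
    - {"x": 0, "y": -3, "z": 1, "turn": 0, "hand": 1}
    - {"x": -1, "y": -4, "z": 0, "turn": 0, "hand": 1}
    - {"x": -1, "y": -4, "z": 0, "turn": 0, "hand": 1}
    - {"x": -1, "y": -4, "z": 0, "turn": 0, "hand": 1}
    - {"x": -1, "y": -4, "z": 0, "turn": 0, "hand": 1}
    - {"x": -1, "y": -4, "z": 0, "turn": 0, "hand": 1}
    - {"x": 0, "y": -4, "z": 0, "turn": 0, "hand": 1}
    - {"x": 0, "y": -2, "z": 0, "turn": 0, "hand": 1}
    - {"x": 0, "y": 0, "z": 0, "turn": 0, "hand": 1}
    - {"x": 0, "y": 0, "z": 0, "turn": 0, "hand": 1}

```text
time: 16.95
eef_pos: [0.5927, -0.312, 0.189]
tool_rot: [-0.363, -3.12, -0.0]
wrist_force: [-0.1, 0.7, -0.8]
width: 0.0853
grasp_force: 0.0
```

```bash
python3 -c "
from h import *
where()
for n in ('top','scene'):
    c=capture(n);W=cloud(c);print(n,[block(W,p,zhi=.1,zlo=z) for p,z in (((.443,-.018),.078),((.453,.133),.078),((.643,-.022),.084))])
    m=(np.hypot(W[...,0]-.643,W[...,1]+.022)<.02)&(W[...,2]>.08); print('red top z',np.median(W[m][:,2]).round(4))
    if n=='scene': cv2.imwrite('pics/s4.png',cv2.resize(c['frame'][90:320,90:390],None,fx=2.5,fy=2.5)[...,::-1])
"
```

```text
t 16.95 p [ 0.5927 -0.312   0.189 ] yaw of tool y 76.73 tilt z [-0.  0. -1.] F [-0.1  0.7 -0.8] w 0.0853 gf 0.0 q [-0.16  0.5   0.82  1.5  -0.37  1.31  2.03]
top [(0.4428, -0.0174, 50.5, 16.6, -7.9, 279), (0.4528, 0.1338, 50.4, 24.6, 10.0, 410), (0.6417, -0.0212, 51.2, 32.3, -13.8, 533)]
red top z 0.0904
scene [(0.4418, -0.0175, 51.5, 17.4, -8.1, 179), (0.4513, 0.1336, 52.8, 24.2, 10.2, 305), (0.6406, -0.0213, 51.0, 33.8, -13.0, 531)]
red top z 0.0882
```

View pics/s4.png

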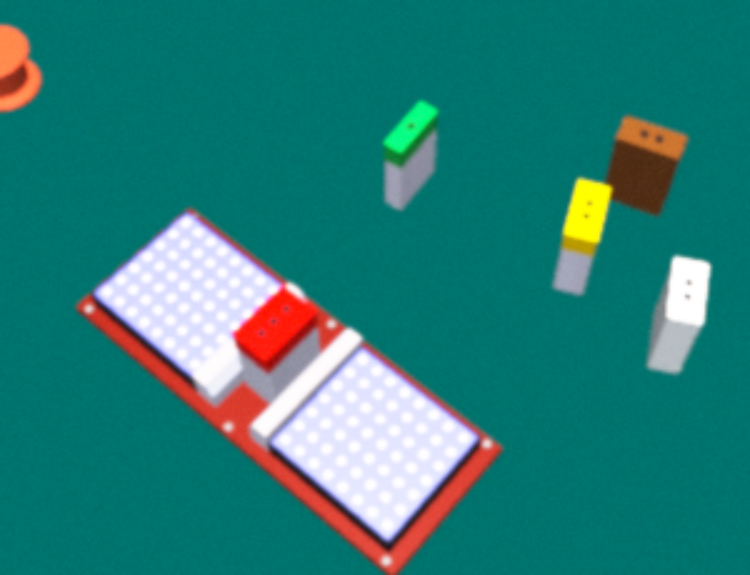

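The picture shows red standing in the gap at (277,335). Its top is at 88 mm, so it sits on the plate (8 + 80 mm), and it lies within the frame ends. Green (410,150) and yellow (583,235) stand upright on the bench, and the arm is clear, so I'm handing in.

```bash
python3 -c "
from bench import bot
print(bot.close_job())"
```

```text
the job is handed in; nothing more can be done
None
```

Job handed in at about 17 s of the 54 s limit: green went in first and moved about 17 mm without touching a wall, so it went back upright on the bench; red, the thickest, now stands in the 36 mm gap on the base plate, within the frame ends, with green and yellow upright on the bench.

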